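# Eject a test cartridge and trap it

### The arm

A 7-joint arm with a two-finger parallel gripper is mounted at the origin on a cart in front of the work surface, level with it; the furniture and walls round the work are solid. World frame = base frame: x ahead of the robot, y to its left, z up, the work surface at z = 0. Lengths are in m, angles in rad, forces in N, time in s.
With the tool pointing down it reaches from about 0.425 to 0.95 m from the base axis. Payload 4.7 kg.
Tool frame: the origin (TCP) lies at the very end of the fingers, on their centre line; the grasp point (between the pads) lies 19 mm behind it; z points along the fingers, y is the line along which they close (so a half turn about z gives the same grasp; the last joint's range is limited). The gripper opens to 87 mm and grips with 3 to 60 N. Pads are 19 mm wide; open, the fingers measure 117 mm over their backs; the gripper's body (75 mm by 190 mm) begins 51 mm behind the grasp point.
Start: joints at [1.287, 0.469, -0.049, 1.532, 0.024, 1.141, -0.082], TCP at [0.17, -0.653, 0.223] pointing down, gripper open.
Joint ranges: [-2.59, 2.59], [-0.33, 1.99], [-1.39, 1.29], [0.1, 2.45], [-1.04, 4.18], [0.21, 1.99], [-2.66, 2.66]. Speed limits (rad/s): [2.57, 2.57, 3.14, 3.14, 3.14, 3.14, 3.14].

### API

Orientations are given as a 3x3 rotation matrix whose columns are the frame's x, y, z axes.
In Python, from bench import env gives the robot as it stands. The module is installed in compiled form; this text tells all that it offers. Calls block until the motion is done:
- env.move_to(position, orientation): joint-space move of the TCP to a pose.
- env.movel(position, velocity=0.15, orientation=None): straight line of the TCP; orientation=None keeps the orientation; velocity is the mean speed in m/s.
- env.move_joints(angles): joint-space move.
- env.gripper_open() and env.grasp(grasp_force=None): open the fingers fully, or close them until they stop; grasp_force is the grip in N (None keeps the last).
- env.dwell(seconds).
- env.ik(position, orientation): joint angles nearest the present ones, or None.
- env.get_state(): the state.
- env.read_camera(name): name is "scene" or "top" or "wrist"; returns the picture (480x640x3 uint8, red, green, blue); there is no depth.
- env.calibration(name): a dict with "fx", "fy", "cx", "cy" (pixels), "xyz" and "orientation" of the camera in the world; the wrist camera has in their place "hand_eye" (4x4, takes a point from camera to tool coordinates, whose origin is the TCP and whose axes are the flange's). Camera axes: x right, y up, looking along -z (the intrinsics and any distortion apply to the point x, -y, -z); pixel columns grow to the right and rows downward; lengths in m; the calibration is good to about 2 mm. A picture is of the moment at which its call begins: read the wrist's pose just before it. calibration takes no time and is no camera call.
A pose or a line that the arm cannot do raises env.PlanningError and nothing moves.
- env.finish_job(): hands the job in; it is judged then, once.
The state is a dict: "time": time; "joint_positions": joint angles; "joint_vel": joint speeds; "joint_efforts": joint torques, N m; "ee_pos": TCP position; "ee_rot": TCP orientation; "contact_force": force on the tool from outside, world axes, zero at the start; "wrist_torque": the same for the moment, N m; "finger_gap": finger opening in m; "grasp_force": force on a finger pad.
Only numpy, scipy, OpenCV 4.12 (cv2) and the standard library are available. Lean on these libraries where they do the work, as an engineer would, in place of code of your own. Each camera call takes 0.05 s, during which the arm holds its last target. There are 200 camera calls.

### The job

On the small cartridge reader, push the clear sliding cover fully back so that the exit lane is open. Then press the wide eject key beside the lane fully down with one fingertip while the other fingertip stands in the lane, so that the cartridge that pops out is trapped against that finger and does not slide off the lane's end. Do not grasp or lift anything, do not disturb the specimen cups, and finish while still holding the key down and the cartridge trapped.

Things in the scene. Friction and masses are not known exactly. Their poses are not given: they have to be found in the camera images.
- reader: White desktop cartridge reader, fixed to the worktop. Origin: under the front face of its housing, on the exit lane's centre line, at worktop height; z up, -x is the way the cartridge comes out (roughly towards the robot), +y the side with the eject key. Offsets below are in this frame. Housing: x 0 to 112 mm, y -24 to 84 mm, top at z 47 mm (cover rails to 53 mm).
- lane_point (a point): Point on the floor of the lane, the level open track before the housing (floor z 24 mm, x -68 to 0 mm, 30 mm wide between guides 3 mm high), on its centre line (y 0) level with the middle of the key: x -45 mm. A fingertip reaching down here to 4 to 9 mm above the floor when the gate drops blocks the cartridge.
- lane_end (a point): Open end of the lane, on its floor and centre line, x -68 mm: a drop into a low tray (x -140 to -68 mm, y -24 to 24 mm, walls 14 mm high).
- key_top (a point): Centre of the top of the grey eject key, 34 mm (x) by 29 mm (y), two white ribs, at x -45 mm, y +60 mm: 60 mm beside the lane's centre line. Top at z 40 mm at rest (16 mm above the lane floor), 30 mm fully pressed (6 mm above the lane floor, so a second fingertip at the same height hangs free over the lane). Collar round it 27.5 mm high.
- key_part (a joint): Eject key: 0 up, 0.010 m fully down on a firm stop. Sprung: 2 N to start, 4.5 N at the bottom; rises when let go. After 7 mm its gate sinks below the lane floor and a spring pusher at once drives the cartridge out along the lane at about 0.2 m/s, with about 2 N, and keeps pushing. If nothing stops it the cartridge goes over the lane's end.
- ridge (a point): Middle of the front face of the grey grip ridge of the clear cover, y 0, z 57.5 mm; x -66 mm with the cover shut. The ridge is 41 mm wide (y), 6 mm thick and stands from z 47.5 to 63 mm; it moves with the cover. The clear plate behind it (top at z 50 mm) roofs the lane when shut.
- cover_part (a joint): Sliding cover: 0 shut over the lane, 0.060 m fully back over the housing (slides to +x of the reader, away from the lane's end). Takes about 1.2 N to slide and stays where it is left; starts at 0 to 0.010.
- cartridge_mid (a point): Centre of the loose white test cartridge, 50 mm (x) by 28 mm (y) by 16 mm, 30 to 55 g. It starts in the housing at x +25 mm (its front face at about x 0), z 32 mm, lying on the lane floor.
- red_cup: Specimen cup with a red lid, 62 mm across, 72 mm tall, beside the tray on the key's side. Origin at the centre of its underside. Leave alone.
- yellow_cup: Specimen cup with a yellow lid, 62 mm across, 72 mm tall, standing to the right of the reader's tray. Origin at the centre of its underside. Leave alone.

How it is judged:
By the outcome, as a careful person would: the job done as asked, in the order asked, and still so for the second after the job is handed in, while the arm keeps its last pose, push and grip.
It also fails if it takes over 32 s, if anything falls off the work surface, if the arm or the gripper's body presses on something with over 40 N, if the wrist force passes 120 N, or if a joint passes its speed limit or range.

## Working session

There is one attempt and no reset: what is moved stays moved. The work goes in short steps, each a Python script; the robot and the scene stay as the last script left them, time stands still between calls to the robot, and variables do not carry over. Pictures are saved under pics/ and viewed, at most 10 in all, crops included, and the job is handed in when it is done.

```bash
mkdir -p pics
python3 - <<'E'
from bench import env
import cv2
for n in("scene","top"):
    im=env.read_camera(n); cv2.imwrite(f"pics/{n}0.png",im[:,:,::-1]); print(n,env.calibration(n))
print(env.calibration("wrist")); s=env.get_state(); print(s["time"],s["ee_pos"],s["ee_rot"],s["finger_gap"])
E
```

```text
scene {'fx': 551.4507064697249, 'fy': 551.4507064697249, 'cx': 325.60807806640975, 'cy': 238.29833475083464, 'xyz': array([-0.03086145,  0.53517974,  0.52242086]), 'orientation': array([[-0.59701977,  0.43444731, -0.67440561],
       [-0.80196482, -0.30174055,  0.51556286],
       [ 0.02048938,  0.8486508 ,  0.52855654]])}
top {'fx': 574.976901893789, 'fy': 574.976901893789, 'cx': 333.16275330485985, 'cy': 231.390493140377, 'xyz': array([0.42858551, 0.09152723, 1.02148341]), 'orientation': array([[ 0.00665545,  0.9923238 , -0.12348755],
       [-0.99995616,  0.00741769,  0.00571389],
       [ 0.00658602,  0.12344411,  0.99232967]])}
{'fx': 388.756261826978, 'fy': 388.756261826978, 'cx': 321.63649198270144, 'cy': 239.55416491615756, 'hand_eye': array([[-8.63857767e-04,  9.70873854e-01,  2.39589678e-01,
         6.56542539e-02],
       [ 9.99999574e-01,  7.61072183e-04,  5.21526294e-04,
        -8.07060254e-04],
       [ 3.23991204e-04,  2.39590026e-01, -9.70874098e-01,
        -1.61206449e-01],
       [ 0.00000000e+00,  0.00000000e+00,  0.00000000e+00,
         1.00000000e+00]])}
0.1 [ 0.16996376 -0.65266241  0.22159096] [[ 9.67711273e-01  2.52060698e-01 -5.44548106e-04]
 [ 2.52061268e-01 -9.67709769e-01  1.70910490e-03]
 [-9.61663479e-05 -1.79117957e-03 -9.99998391e-01]] 0.08669491264839244
```

View pics/top0.png

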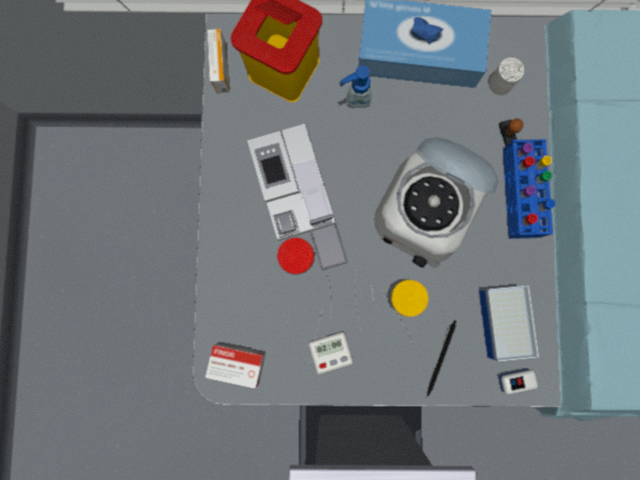

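View pics/scene0.png

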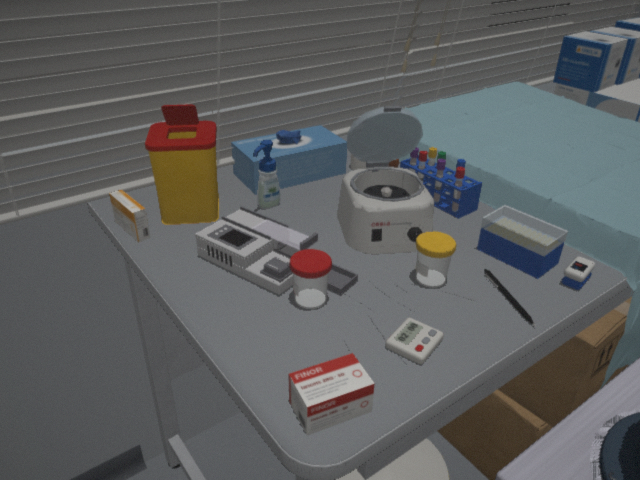

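The top view shows the reader with its housing around (285,165), key near (286,221), lane and ridge near (318,205), tray at (330,247), and red cup at (296,256). I'll enlarge that part.

```bash
cat > h.py <<'E'
from bench import env
import numpy as np, cv2
def ray(n,u,v,z,cal=None):
    c=cal or env.calibration(n); d=np.array([(u-c["cx"])/c["fx"],-(v-c["cy"])/c["fy"],-1.])
    d=c["orientation"]@d; o=np.array(c["xyz"]); return o+d*(z-o[2])/d[2]
def proj(c,P):
    p=np.asarray(c["orientation"]).T@(np.asarray(P)-c["xyz"]); return np.array([c["cx"]-c["fx"]*p[0]/p[2],c["cy"]+c["fy"]*p[1]/p[2]])
def wcal():
    s=env.get_state(); c=dict(env.calibration("wrist")); H=np.array(c["hand_eye"]); R=np.array(s["ee_rot"])
    c["orientation"]=R@H[:3,:3]; c["xyz"]=np.array(s["ee_pos"])+R@H[:3,3]; return c
E
python3 - <<'E'
import cv2
im=cv2.imread("pics/top0.png")[118:273,236:356]
cv2.imwrite("pics/crop1.png",cv2.resize(im,None,fx=3.85,fy=3.85,interpolation=cv2.INTER_CUBIC))
E
```

```text
(no output)
```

View pics/crop1.png

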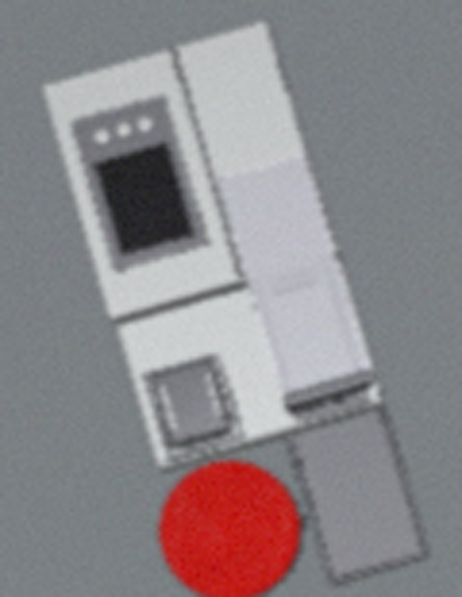

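The crop shows housing top corners at (45,87), (112,318), (265,22), key top centre at (193,400), tray end corners at (427,555) and (337,582), and ridge ends at about (287,400) and (372,377).

Run:
```python
from h import *
P=[((45,87),(.112,.084),.047),((112,318),(0,.084),.047),((265,22),(.112,-.024),.047),((193,400),(-.045,.06),.040),((427,555),(-.14,-.024),.014),((337,582),(-.14,.024),.014)]
W=np.array([ray("top",236+(p[0]+.5)/3.85-.5,118+(p[1]+.5)/3.85-.5,z)[:2] for p,_,z in P]); L=np.array([q for _,q,_ in P])
wm,lm=W.mean(0),L.mean(0); w=(W-wm)@[1,1j]; l=(L-lm)@[1,1j]
a=np.vdot(l,w); yaw=np.angle(a); R=np.array([[np.cos(yaw),-np.sin(yaw)],[np.sin(yaw),np.cos(yaw)]]); t=wm-R@lm
print("yaw",yaw,np.degrees(yaw),"t",t,"scale",abs(a)/np.vdot(l,l).real); print((W-(L@R.T+t))*1e3)
for q in [(287,392),(368,368)]:
    p=ray("top",236+q[0]/3.85,118+q[1]/3.85,.063)[:2]; print("ridge",(p-t)@R)
p=ray("top",236+230/3.85,118+530/3.85,.072)[:2]; print("red",p,(p-t)@R)
T=lambda x,y,z:np.r_[R@[x,y]+t,z]
for q in [(-.045,0),(-.045,.06),(-.068,0),(0,0)]: print(q,T(*q,0))
```

```text
yaw 0.306549138884161 17.56397187143214 t [0.62744458 0.12432884] scale 0.9909077596930408
[[-0.24765112 -1.81691204]
 [ 0.83191391 -0.5447823 ]
 [-1.6492224   2.11327141]
 [ 0.80304911 -0.29086176]
 [-0.81757868  2.70026418]
 [ 1.07948919 -2.16097949]]
ridge [-0.05745976  0.01807174]
ridge [-0.05774495 -0.01891363]
red [0.50580696 0.1477134 ] [-0.10891017  0.05900102]
(-0.045, 0) [0.58454245 0.11074917 0.        ]
(-0.045, 0.06) [0.56643622 0.167952   0.        ]
(-0.068, 0) [0.5626147  0.10380845 0.        ]
(0, 0) [0.62744458 0.12432884 0.        ]
```

```bash
cat >> h.py <<'E'
yaw=0.30655; t=np.array([0.62744,0.12433])
def setpose(): 
    global R2,RT
    c,s=np.cos(yaw),np.sin(yaw); R2=np.array([[c,-s],[s,c]]); RT=np.array([[c,s,0],[s,-c,0],[0,0,-1.]])
setpose()
def T(x,y,z): return np.r_[R2@[x,y]+t,z]
def L(p): return np.r_[(np.asarray(p)[:2]-t)@R2,p[2]]
def st():
    s=env.get_state(); print("t %.2f L %s F %s gap %.4f gf %.1f"%(s["time"],np.round(L(s["ee_pos"])*1e3,1),np.round(np.r_[R2.T@s["contact_force"][:2],s["contact_force"][2]],1),s["finger_gap"],s["grasp_force"])); return s
E
python3 - <<'E'
from h import *
env.move_to(T(-.10,.015,.17),RT); st()
c=wcal(); im=env.read_camera("wrist"); cv2.imwrite("pics/w1.png",im[:,:,::-1])
np.savez("w1.npz",**c)
env.grasp(10); st()
for n,q in dict(ridge=(-.06,0,.0575),key=(-.045,.06,.04),H0=(0,.084,.047),laneend=(-.068,0,.024)).items(): print(n,proj(c,T(*q)))
E
```

```text
t 3.06 L [-100.    14.   169.9] F [-0.5  0.1  0.1] gap 0.0868 gf 0.0
t 4.63 L [-100.   15.  170.] F [ 0.2  0.7 -0.2] gap 0.0005 gf 0.0
ridge [342.79725061 181.46349888]
key [259.9630243  158.82945895]
H0 [220.88825959  92.59204287]
laneend [340.44250892 187.66222869]
```

View pics/w1.png

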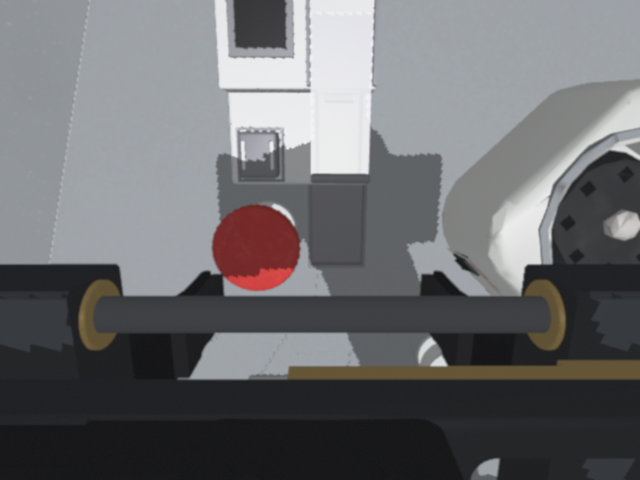

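The wrist view shows the reader square to the tool, with the key at (259,154), its ribs at columns 243 and 273 running along the lane, and the ridge at (340,179). It agrees with the fit to about 3 mm. Closing the gripper takes 1.5 s. Next I push the cover.

Run:
```python
from h import *
env.movel(T(-.082,0,.054),0.15); st()
env.movel(T(-.024,0,.054),0.08); st()
for x in np.arange(-.018,.006,.004):
    env.movel(T(x,0,.054),0.05); s=st()
    if R2[:,0]@s["contact_force"][:2]<-8: break
```

```text
t 5.58 L [-81.4   0.4  54.8] F [ 0.2 -0.6  0.1] gap 0.0005 gf 0.0
t 6.45 L [-24.1   0.3  54. ] F [-0.8 -0.4  0. ] gap 0.0006 gf 0.0
t 6.72 L [-17.7   0.   54. ] F [-0.8 -1.  -0.7] gap 0.0008 gf 0.0
t 6.97 L [-15.3  -0.1  53.8] F [-4.9 -0.3  2.9] gap 0.0001 gf 2.6
t 7.22 L [-15.2  -0.   53.6] F [-14.5   0.5  10.9] gap 0.0007 gf 7.1
```

The cover is on its stop: contact came at x = -15.3 against -15.5 expected. Next I open the gripper over key and lane. The fully open fingers are about 102 mm apart, so I'll close with the key finger resting lightly on the key (under 7 mm), and let the key's inner rib stop it.

Run:
```python
from h import *
env.movel(T(-.045,.0,.056),0.15)
env.movel(T(-.045,.0255,.058),0.15)
env.gripper_open(); s=st()
c=wcal(); im=env.read_camera("wrist"); cv2.imwrite("pics/w2.png",im[:,:,::-1])
env.movel(T(-.045,.0255,.044),0.1); s=st(); f0=s["contact_force"][2]
for z in (.0415,.040,.0385,.037,.0355):
    env.movel(T(-.045,.0255,z),0.05); s=st()
    if s["contact_force"][2]-f0>1.5: break
```

```text
t 9.43 L [-45.   25.5  58. ] F [-1.2  0.6  0.3] gap 0.0866 gf 0.0
t 9.78 L [-45.9  25.4  42.8] F [ 0.1 -0.2 -0.5] gap 0.0872 gf 0.0
t 10.03 L [-45.   25.6  41.4] F [-0.5  0.5  0.4] gap 0.0873 gf 0.0
t 10.28 L [-44.6  25.6  40.3] F [0.7 0.2 0.7] gap 0.0872 gf 0.5
t 10.53 L [-44.6  25.6  38.7] F [0.6 0.2 1.8] gap 0.0872 gf 1.0
```

View pics/w2.png

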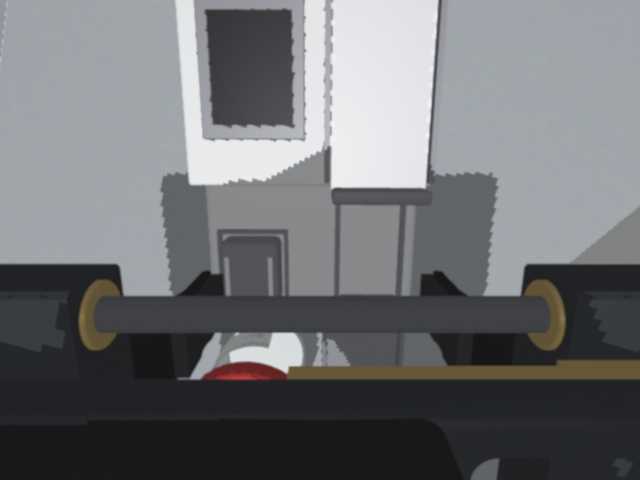

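The cover is open, with the ridge at (380,197). The lane is clear between columns 337 and 403. The key is at (252,268), and its ribs run along the lane. The key finger is now lightly pressing the key, so I close gently and watch where it stops.

Run:
```python
from h import *
env.movel(T(-.045,.0255,.0375),0.05); st()
env.grasp(3); s=st(); print(s["wrist_torque"])
```

```text
t 10.78 L [-44.7  25.6  37.6] F [1.2 0.  3.5] gap 0.0870 gf 1.3
t 12.30 L [-45.   25.5  37.5] F [-0.2  0.1  0.6] gap 0.0003 gf 0.0
[-0.02073958 -0.02251502 -0.00991683]
```

The ribs don't stop the finger; it slid off the lightly pressed key, and the gate was never released. Instead I'll yaw the open gripper about 24°. The near corner of one finger then lands on the key, and the other finger crosses the lane just before the housing. I'll check by force that the key is under the finger before pressing through.

```bash
cat >> h.py <<'E'
def rot(th):
    a=yaw+th; c,s=np.cos(a),np.sin(a); return np.array([[c,s,0],[s,-c,0],[0,0,-1.]])
E
python3 - <<'E'
from h import *
th=np.radians(24); X,Y=-.0405,.028
env.movel(T(-.045,.0255,.085),0.2)
env.gripper_open()
env.movel(T(X,Y,.075),0.1,rot(th)); st()
env.movel(T(X,Y,.044),0.12); s=st(); f0=s["contact_force"][2]
for z in (.040,.0375,.036):
    env.movel(T(X,Y,z),0.06); s=st()
print(s["wrist_torque"])
im=env.read_camera("scene"); cv2.imwrite("pics/s2.png",cv2.resize(im[200:330,160:380,::-1],None,fx=3.5,fy=3.5,interpolation=cv2.INTER_CUBIC))
E
```

```text
t 14.77 L [-40.5  27.9  75. ] F [-0.9 -0.1  1.1] gap 0.0866 gf 0.0
t 15.18 L [-40.8  28.1  43.6] F [-0.1  0.1 -0.1] gap 0.0873 gf 0.0
t 15.43 L [-40.1  28.2  40.5] F [-0.8  0.8  0.6] gap 0.0871 gf 0.0
t 15.68 L [-40.1  28.1  37.8] F [0.4 0.4 1.5] gap 0.0871 gf 0.7
t 15.93 L [-40.2  28.1  36.2] F [ 0.7 -0.4  1.9] gap 0.0869 gf 1.2
[ 0.15679419 -0.1067509  -0.04002472]
```

View pics/s2.png

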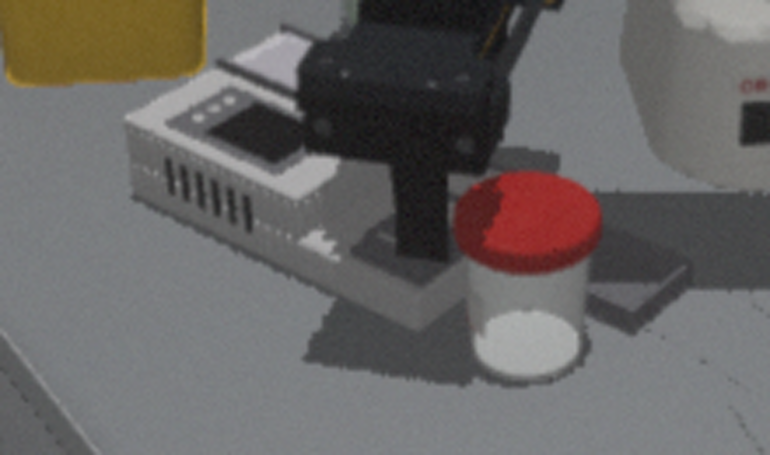

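The picture shows the fingertip on the near part of the key at about (425,255), clear of the red cup at (528,215). The force rises as the key's spring should. Now I press through.

Run:
```python
from h import *
th=np.radians(24); X,Y=-.0405,.028
env.movel(T(X,Y,.030),0.10); st()
for z in (.027,.024,.021):
    env.movel(T(X,Y,z),0.06); s=st()
    if s["contact_force"][2]>14: break
print(s["wrist_torque"])
env.dwell(.2); st()
```

```text
t 16.23 L [-40.2  28.1  30.3] F [-0.   0.   3.8] gap 0.0872 gf 3.5
t 16.48 L [-40.1  28.3  29.6] F [-5.  -2.8 20.4] gap 0.0869 gf 11.8
[-0.09603487  1.55040577  0.01999202]
t 16.68 L [-40.   28.3  29.6] F [-5.6 -2.  21.1] gap 0.0870 gf 11.7
```

Run:
```python
from h import *
c=wcal(); im=env.read_camera("wrist"); cv2.imwrite("pics/w3.png",im[:,:,::-1]); np.savez("w3.npz",**c)
for q in [(0,0,.04),(-.01,.014,.04),(-.01,-.014,.04),(-.068,0,.024)]: print(q,proj(c,T(*q)))
```

```text
(0, 0, 0.04) [427.75942871 248.25992634]
(-0.01, 0.014, 0.04) [385.50406187 256.56268128]
(-0.01, -0.014, 0.04) [446.67812235 283.05241598]
(-0.068, 0, 0.024) [353.06195487 364.609744  ]
```

View pics/w3.png

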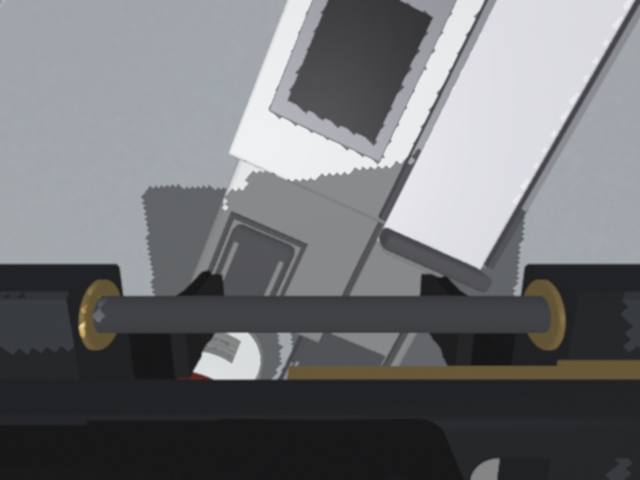

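The key is on its stop: tip at 29.6 mm with 21 N. The lane and tray are empty in the view (lane at (385,270), tray at (345,350)), so the cartridge is held right at the housing by the lane finger.

The finger is only a few millimetres into the lane. To improve this, I could close lightly while friction pins the key finger, and move the hand towards the key. First I check how much friction there is.

Run:
```python
from h import *
th=np.radians(24); X,Y=-.0405,.028; u=np.array([-np.sin(th),np.cos(th)])
env.movel(T(X,Y,.026),0.06); s0=st()
for d in (.0015,.003):
    p=np.array([X,Y])+d*u; env.movel(T(*p,.026),0.03); s=st()
    print("along u", u@(R2.T@s["contact_force"][:2]), "moved", u@(L(s["ee_pos"])-L(s0["ee_pos"]))[:2]*1e3, s["finger_gap"])
```

```text
t 16.98 L [-40.   28.4  29.4] F [-6.4 -2.8 26.4] gap 0.0871 gf 14.4
t 17.23 L [-40.1  28.4  29.5] F [-6.  -4.7 26.8] gap 0.0870 gf 14.4
along u -1.8927737661989203 moved 0.10328972797302342 0.08697489917109344
t 17.48 L [-40.2  28.5  29.5] F [-6.1 -6.1 24.9] gap 0.0866 gf 14.4
along u -3.114889933196574 moved 0.22899000096711808 0.08663979381992143
```

Friction holds more than 8 N sideways with no slip, well above a 3 N grip. So I close lightly with the key finger pinned, in small checked steps.

```bash
cat >> h.py <<'E'
def chk(th):
    s=st(); u=np.array([-np.sin(th),np.cos(th)]); p=L(s["ee_pos"])[:2]; g=s["finger_gap"]/2
    print("   key inner",np.round((p+g*u)*1e3,1),"lane inner",np.round((p-g*u)*1e3,1)); return s
E
python3 - <<'E'
from h import *
th=np.radians(24); X,Y=-.0405,.028; u=np.array([-np.sin(th),np.cos(th)])
p=np.array([X,Y])+[-.003,.001]; env.movel(T(*p,.0254),0.05); chk(th)
env.grasp(3); chk(th)
E
```

```text
t 17.73 L [-40.3  28.4  29.5] F [-2.4 -4.5 24.7] gap 0.0870 gf 13.9
   key inner [-58.   68.1] lane inner [-22.6 -11.4]
t 18.23 L [-42.2  33.2  29.3] F [-6.5  2.9 25.3] gap 0.0759 gf 13.5
   key inner [-57.7  67.9] lane inner [-26.8  -1.5]
```

It works as predicted: the key finger is still in place, the gap is 76 mm, and the lane finger now reaches y = -1.5. Now I swing the hand back in small steps so the lane finger moves to the middle of the lane and the cartridge follows it.

Run:
```python
from h import *
K=np.array([-.0577,.0679]); off=np.array([-.0013,-.0042])
for deg,g in ((20,.072),(16,.0685),(12,.065)):
    th=np.radians(deg); u=np.array([-np.sin(th),np.cos(th)])
    env.movel(T(*(K-g/2*u+off),.0254),0.015,rot(th)); s=chk(th)
    e=(L(s["ee_pos"])[:2]+s["finger_gap"]/2*u-K)
    if np.linalg.norm(e)>.004 or s["contact_force"][2]<15: print("stop",e); break
```

```text
t 18.59 L [-45.7  34.3  29.3] F [-6.4  3.7 26.3] gap 0.0718 gf 14.3
   key inner [-58.  68.] lane inner [-33.4   0.6]
t 18.94 L [-48.5  35.3  29.3] F [-7.4  4.1 25.8] gap 0.0680 gf 14.2
   key inner [-57.8  68. ] lane inner [-39.1   2.6]
t 19.28 L [-50.8  36.6  29.3] F [-5.6  4.8 26.2] gap 0.0634 gf 14.0
   key inner [-57.4  67.6] lane inner [-44.2   5.6]
```

Run:
```python
from h import *
env.dwell(.6); chk(np.radians(12))
c=wcal(); im=env.read_camera("wrist"); cv2.imwrite("pics/w4.png",im[:,:,::-1])
for q in [(-.035,.014,.04),(-.035,-.014,.04),(-.006,0,.0475)]: print(q,proj(c,T(*q)))
```

```text
t 19.88 L [-50.7  36.6  29.3] F [-6.2  4.  26. ] gap 0.0633 gf 14.1
   key inner [-57.3  67.6] lane inner [-44.2   5.6]
(-0.035, 0.014, 0.04) [385.25526577 282.18192032]
(-0.035, -0.014, 0.04) [451.04350147 295.66921828]
(-0.006, 0, 0.0475) [443.59593526 224.96475726]
```

View pics/w4.png

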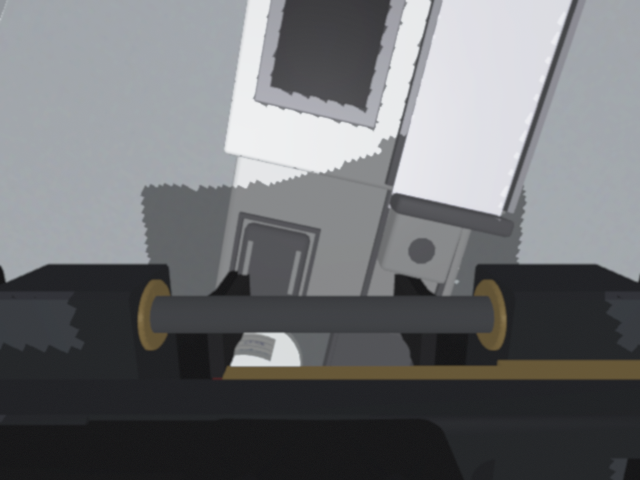

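The cartridge, with its round window at (421,250), has come out of the housing. Its front edge, at row 270–285, is against the lane finger at x of about -35 mm. The ridge is fully back, the key is held at its stop, and nothing drifted during the 0.6 s wait.

```bash
python3 -c "
from h import *
print(env.finish_job()); st()"
```

```text
the job is handed in; nothing more can be done
None
the job is handed in; nothing more can be done
```

I handed the job in at about 20 s with the cover fully back, the key held on its stop at about 26 N, the cartridge trapped mid-lane (front at about x -35 mm) against the other fingertip, and no contact made with the cups.

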